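Square a stone plinth into the corner of a carver's jig

ROBOT

A 7-joint arm with a two-finger parallel gripper is mounted at the origin on the work surface. World frame = base frame: x ahead of the robot, y to its left, z up, the work surface at z = 0. Lengths are in m, angles in rad, forces in N, time in s.
With the tool pointing down it reaches from about 0.35 to 0.9 m from the base axis. Payload 8.1 kg.
Tool frame: the origin (TCP) lies midway between the tips of the shut fingers; the grasp point (between the pads) lies 19 mm behind it; z points along the fingers, y is the line along which they close (so a half turn about z gives the same grasp; the last joint's range is limited). The gripper opens to 92 mm and grips with 3 to 60 N. Pads are 19 mm wide; open, the fingers measure 130 mm over their backs; the gripper's body (75 mm by 190 mm) begins 47 mm behind the grasp point.
Start: joints at [-1.205, 0.434, 0.025, 1.573, -0.012, 1.134, -0.075], TCP at [0.282, 0.558, 0.189] pointing down, gripper open.
Joint ranges: [-2.62, 2.62], [-0.44, 2.09], [-1.27, 1.32], [0.08, 2.57], [-1.32, 4.46], [0.12, 2], [-2.74, 2.74]. Speed limits (rad/s): [2.22, 2.22, 3.01, 3.01, 3.14, 3.14, 3.14].

INTERFACE

Orientations are given as a rotation vector (axis times angle).
In Python, from cell import arm gives the robot as it stands.
- The arm moves only by the tool arm_command, never from a script. Its arguments are lists of equal length, an entry for each row: "dp": the shift along the tool's x, y, z in units of 25 mm (1.0 is 25 mm), a list of three; "angular": the turn, a rotation vector about the tool's x, y, z in units of 0.15 rad (1.0 is 0.15 rad), a list of three; "claw": the opening, from 0 (shut) to 1 (fully open). In form: {"dp": [[x, y, z], ...], "angular": [[rx, ry, rz], ...], "claw": [claw, ...]}. A call has 1 to 10 rows; each row shifts and turns the commanded pose from where the row before left it, along the tool's axes as they then stand; what a row does not reach is not made up. A row lasts 1/10 s, in which the tool goes at most 50 mm and 8.59 degrees, less where a joint would pass 70% of its speed; a pose out of reach is approached as far as the arm can. A call with a number of a shift or a turn outside -1 to 1 is refused whole. A call with a gripper value outside its range is refused whole. The fingers move at their own pace and stop on an object; "force" is the grip in N (left out, the last holds). Time passes only in rows, so rows that do not move let the fingers close. It gives the time, the measured TCP pose, the force, the opening and the grip force at its end, in the units of the state.
- arm.observe(): the state, without advancing time (a new reading comes with each control period).
- arm.get_image(name): name is "side" or "top" or "wrist"; returns a dict with "frame" (480x640x3 uint8, red, green, blue), "z_map" (480x640 float32, m along the optical axis (not along the pixel's ray), 0 where there is no reading), "K" (3x3 intrinsics, pixels), "R" (3x3) and "t" (3): a world point X has camera coordinates R X + t. Camera axes: x right, y down, z forward; pixel columns grow to the right and rows downward; lengths in m; the calibration is good to about 2 mm. A picture is of the moment at which its call begins.
- arm.sign_off(): hands the job in; it is judged then, once.
The state is a dict: "clock": time; "joints": joint angles; "dq": joint speeds; "joint_efforts": joint torques, N m; "position": TCP position; "ee_rot": TCP orientation; "force": force on the tool from outside, world axes, zero at the start; "ft_torque": the same for the moment, N m; "width": opening from 0.0 (shut) to 1.0 (fully open); "gripper_force": force on a finger pad.
Only numpy, scipy, OpenCV 4.12 (cv2) and the standard library are available. Lean on these libraries where they do the work, as an engineer would, in place of code of your own. Each camera call takes 0.05 s, during which the arm holds its last target. There are 200 camera calls.

TASK

On the wooden jig, push the rectangular stepped stone plinth until its long side lies squarely against the rail, still clear of the pockets, then slide it along the rail into one of the two corner pockets at the centre stop until it is fully home, touching both the rail and the stop. Only push it with the fingertips: keep it flat on the board, do not lift it or take it between the fingers, and leave everything else where it is.

Things in the scene. Friction and masses are not known exactly. Their poses are not given: they have to be found in the camera images.
- plinth: Pale stone plinth, the only rectangular stone: slab 60 x 36 x 14 mm with a 44 x 22 x 6 mm tier on top (20 mm tall), 70 to 140 g. Origin: centre of its underside; x along the 60 mm length, y along the width, z up. Starts loose on the jig board left or right of the centre stop, 42 to 107 mm nearer the robot than its place at the rail, turned up to 0.5 rad from parallel to the rail.
- jig: Fixed brown wooden board 12 mm thick, 400 mm long (y), 200 mm deep (x from -115 mm, the robot's side, to +85 mm). Along its far side, for the full length, a straight pale wooden rail 16 mm wide stands 14 mm above the board; its face towards the robot is at x = +60 mm. Origin: on the table under the board, at mid-length. Turned up to 0.25 rad; does not move.
- stop: Fixed dark steel T-shaped centre stop. Origin: on the board's top, on the rail's face; x points square into the rail (away from the robot), y along the rail, z up. Stem 12 mm thick (y -6 to 6), 14 mm high, from the rail to x = -51 mm. Keeper bar at its end: x -51 to -41 mm, y -28 to 28 mm, 10 mm high. On each side of the stem, between rail and keeper, is a pocket 41 mm wide, open outward and above.
- home_left (a point): Where the plinth's origin is when fully home in the stop's +y (left) pocket: on the board, 18 mm from the rail, 36 mm from the stop's middle. The plinth's long side then lies along the rail. Either pocket will do; the one on the plinth's own side is nearer.
- home_right (a point): The same for the stop's -y (right) pocket.
- disc: Round stepped stone disc of the same stone, 42 mm across, 20 mm tall, loose on the jig board on the other side of the stop from the plinth; leave it. Origin: centre of its underside.
- gourd: Small carved wooden gourd, 34 mm across, 46 mm tall, standing on the jig board near its robot-side edge, in the middle; leave it. Origin: centre of its underside.
- candle: White pillar candle, 70 mm across, 100 mm tall, on the table left of the jig; leave it. Origin: centre of its underside.
- varnish: Small amber bottle with black cap, 48 mm across, 85 mm tall, on the table right of the jig; leave it. Origin: centre of its underside.
- toolpot: Blue pot 64 mm across, 80 mm tall, with tools sticking up to about 200 mm, on the table left of the jig; leave it. Origin: centre of its underside.
- gouge: Carving tool with a pale wooden handle, about 180 mm long lying on the table right of the jig; leave it. Origin: underside, near the middle of its length.
- sandblock: Cork block 60 x 35 x 25 mm on the table beyond the rail; leave it. Origin: centre of its underside.
Things that resemble listed ones, but are neither listed nor needed, are in the scene too. What is shaped like the plinth but orange or purple is not meant.

How it is judged:
On the way:
1. the plinth lies flush along the rail, outside the pockets (x of plinth in the frame of stop between -0.022 and -0.015 m and angle between the x axis of plinth and the y axis of stop, either way round below 0.08 rad and z of plinth in the frame of stop below 0.003 m and (y of plinth in the frame of stop between 0.056 and 0.25 m or y of plinth in the frame of stop between -0.25 and -0.056 m)), for 0.1 s.
At the end, for the whole second after the job is handed in: The plinth rests flat on the board in a corner pocket, long side along the rail within 0.06 rad, no more than 3 mm from the rail and 3 mm from the stop, at rest; every bystander within 20 mm of where it began (x of plinth in the frame of stop between -0.021 and -0.015 m and angle between the x axis of plinth and the y axis of stop, either way round below 0.06 rad and (y of plinth in the frame of stop between 0.03 and 0.039 m or y of plinth in the frame of stop between -0.039 and -0.03 m) and z of plinth in the frame of stop below 0.003 m and angle between plinth's own z axis and vertical below 0.05 rad and linear speed of plinth below 0.01 m/s and distance of each of disc, gourd, candle, varnish, toolpot, gouge, sandblock from where it was at the start of the episode below 0.02 m); the robot touches nothing.
It fails at once if the plinth is lifted more than 6 mm off the board (z of plinth in the frame of stop above 0.006 m).
It fails at once if the plinth is tipped by more than 0.25 rad (angle between plinth's own z axis and vertical above 0.25 rad).
It fails at once if the plinth is taken between the fingers (x of the grasp point in the frame of plinth between -0.024 and 0.024 m and y of the grasp point in the frame of plinth between -0.012 and 0.012 m and z of the grasp point in the frame of plinth below 0.034 m and contact force between the fingers and plinth above 0.5 N).
It fails at once if anything else is moved by more than 20 mm (distance of any of disc, gourd, candle, varnish, toolpot, gouge, sandblock from where it was at the start of the episode above 0.02 m).
It also fails if it takes over 51 s, if anything falls off the work surface, if the arm or the gripper's body presses on something with over 40 N, if the wrist force passes 120 N, or if a joint passes its speed limit or range.

## Working session

There is one attempt and no reset: what is moved stays moved. The work goes in short steps, Python scripts to look and compute and a tool call to move; the robot and the scene stay as the last step left them, time stands still between calls to the robot, and variables do not carry over. Pictures are saved under pics/ and viewed, at most 10 in all, crops included, and the job is handed in when it is done.

Besides the shell and the picture viewer there is one more tool, called after "Call:" as name(argument=value, ...), one argument or row to a line, values as JSON. arm_command: Moves the arm, as the interface text tells. Its arguments: {"type":"object","properties":{"dp":{"type":"array","items":{"type":"array","items":{"type":"number"}}},"angular":{"type":"array","items":{"type":"array","items":{"type":"number"}}},"claw":{"type":"array","items":{"type":"number"}},"force":{"type":"number"}},"required":["dp","angular","claw"]}

```bash
mkdir -p pics; python3 - <<'E'
from cell import arm
import cv2,numpy as np,pickle
s=arm.observe();print({k:np.round(v,3) for k,v in s.items()})
for n in("top","side"):
    d=arm.get_image(n);pickle.dump(d,open(n+".pkl","wb"));cv2.imwrite(f"pics/{n}0.png",d["frame"][...,::-1])
    print(n,d["K"],d["R"],d["t"])
E
```

```text
{'clock': np.float64(0.0), 'joints': array([-1.205,  0.435,  0.025,  1.574, -0.012,  1.134, -0.075]), 'dq': array([-0.   , -0.   ,  0.001,  0.002,  0.   ,  0.001, -0.001]), 'joint_efforts': array([-1.0000e-03, -6.6785e+01,  9.8500e-01, -3.1447e+01, -6.0000e-02,
        4.2000e-02,  0.0000e+00]), 'position': array([0.282, 0.557, 0.189]), 'ee_rot': array([-7.300e-01, -3.055e+00,  2.000e-03]), 'force': array([ 1.045, -0.468, -0.216]), 'ft_torque': array([0.026, 0.032, 0.04 ]), 'gripper_force': np.float64(0.0), 'width': np.float64(0.996)}
top [[434.28395097   0.         321.16006736]
 [  0.         434.28395097 238.63741056]
 [  0.           0.           1.        ]] [[ 0.03044492 -0.99947983  0.01063846]
 [-0.99626934 -0.03120354 -0.08045962]
 [ 0.08074973 -0.00814919 -0.99670109]] [7.86265435e-04 6.05842607e-01 9.87612209e-01]
side [[470.48211304   0.         325.25423237]
 [  0.         470.48211304 250.21926356]
 [  0.           0.           1.        ]] [[ 0.87704616 -0.48039655  0.00303075]
 [-0.28261654 -0.52104592 -0.8053813 ]
 [ 0.38848156  0.70550004 -0.59274933]] [-0.51834308  0.21832244  0.75988711]
```

View pics/top0.png

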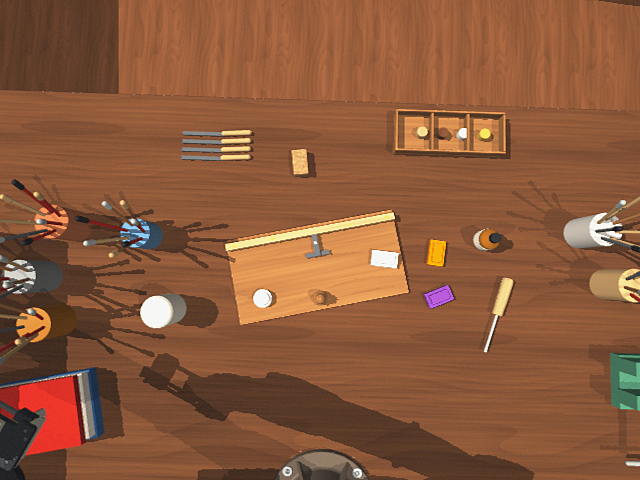

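The top view shows the jig at (318,267), the stop at (317,245), and the gourd at (320,297). Candidates for the plinth are white (384,259), orange (437,253), purple (439,296) and the round white disc (262,298). The white rectangle at (384,259), on the board right of the stop, fits because it is the only pale rectangular stone. I'll confirm it in a crop while I measure.

```bash
cat > h.py <<'E'
import cv2,numpy as np
def ray(d,uv,z):
    uv=np.atleast_2d(np.asarray(uv,float)); K,R,t=d["K"],np.asarray(d["R"]),np.asarray(d["t"])
    r=(np.linalg.inv(K)@np.c_[uv,np.ones(len(uv))].T).T@R
    c=-R.T@t
    return c+r*((z-c[2])/r[:,2])[:,None]
def biggest(m,roi):
    x0,y0,x1,y1=roi; mm=np.zeros_like(m,np.uint8); mm[y0:y1,x0:x1]=m[y0:y1,x0:x1]
    c=cv2.findContours(mm,cv2.RETR_EXTERNAL,cv2.CHAIN_APPROX_NONE)[0]
    return max(c,key=cv2.contourArea)[:,0,:]
E
python3 - <<'E'
import pickle;from h import *
d=pickle.load(open("top.pkl","rb"));f=d["frame"];hsv=cv2.cvtColor(f,cv2.COLOR_RGB2HSV);H,S,V=cv2.split(hsv)
def rect(P):
    r=cv2.minAreaRect((P[:,:2]*1000).astype(np.float32));b=cv2.boxPoints(r);e=b[1]-b[0],b[2]-b[1]
    l=max(e,key=np.linalg.norm);return np.round(r[0],1),np.round(r[1],1),round(float(np.degrees(np.arctan2(l[1],l[0]))),2)
roi=(215,200,420,335)
print("plinth z32",rect(ray(d,biggest((S<60)&(V>170),(350,235,410,280)),.028)))
print("disc",rect(ray(d,biggest((S<60)&(V>170),(240,280,285,315)),.03)))
st=biggest((S<90)&(V<140),(295,228,340,265));print("stop px",cv2.boundingRect(st),rect(ray(d,st,.024)))
rl=biggest((V>200)&(S>40)&(S<150)&(H<30),(215,200,405,260));print("rail",cv2.boundingRect(rl),rect(ray(d,rl,.026)))
bd=biggest((H<20)&(S>80)&(V>150),roi);print("board",rect(ray(d,bd,.012)))
z=d["z_map"]
for u,v in((384,259),(340,275),(262,298)):
    zz=z[v,u];p=np.asarray(d["R"]).T@(np.linalg.inv(d["K"])@[u,v,1]*zz-np.asarray(d["t"]));print(u,v,p.round(3))
for p in((317,234),(312,258),(331,256),(306,260)):print(p,f[p[1],p[0]],hsv[p[1],p[0]])
a=cv2.resize(f[200:335,215:420],None,fx=3.8,fy=3.8,interpolation=cv2.INTER_CUBIC)
cv2.imwrite("pics/crop0.png",a[...,::-1])
E
```

```text
plinth z32 (array([ 563.3, -127.8]), array([61.4, 36.5]), 84.34)
disc (array([464.7, 149.6]), array([40.5, 40.1]), 47.16)
stop px (307, 253, 10, 5) (array([566.7,  40.8]), array([ 9.3, 20.9]), -88.23)
rail (225, 213, 170, 38) (array([622.5,  46.4]), array([ 15.9, 400.1]), -77.44)
board (array([513.4,  16. ]), array([223.6, 431.2]), -80.61)
384 259 [ 0.562 -0.127  0.03 ]
340 275 [ 0.522 -0.028  0.007]
262 298 [0.465 0.151 0.03 ]
(317, 234) [122  80  45] [ 14 161 122]
(312, 258) [225 142  79] [ 13 165 225]
(331, 256) [215 141  79] [ 14 161 215]
(306, 260) [220 144  82] [ 13 160 220]
```

View pics/crop0.png

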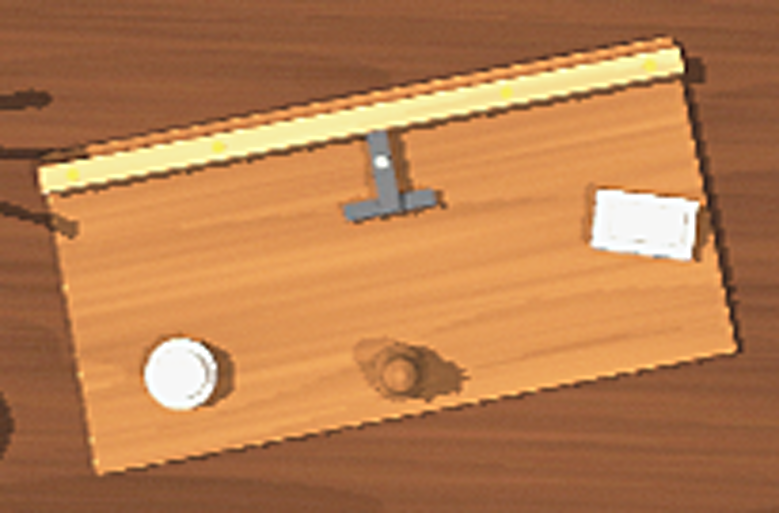

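The crop confirms the white stepped slab at crop (645,225) as the plinth, right of the stop. The gourd is at (402,372) and the disc at (180,372).

Sizes check: rail 400 x 16, plinth 61 x 36.5. The stop origin is about (0.615,0.045) with the jig at 12.6°. The plinth in the stop frame is about (-88,-157) mm, turned -18°. The approach starts with raise and turn, then across.

Call:
arm_command(
  dp=[
    [0, 0, -0.5],
    [0, 0, -0.5],
    [0, 0, -0.5],
    [0, 0, -0.5],
    [0, 0, -0.4],
    [0, -1, 0],
    [0, -1, 0],
    [0, -1, 0],
    [0, -1, 0],
    [0, -1, 0],
  ],
  angular=[
    [0, 0, -0.92],
    [0, 0, -0.92],
    [0, 0, -0.92],
    [0, 0, -0.91],
    [0, 0, -0.91],
    [0, 0, 0],
    [0, 0, 0],
    [0, 0, 0],
    [0, 0, 0],
    [0, 0, 0],
  ],
  claw=[0.15, 0.15, 0.15, 0.15, 0.15, 0.15, 0.15, 0.15, 0.15, 0.15],
)

```text
clock: 1.1
position: [0.3095, 0.4342, 0.249]
ee_rot: [0.342, -3.123, 0.001]
force: [0.2, 0.8, 0.5]
width: 0.185
gripper_force: 0.0
```

Call:
arm_command(
  dp=[
    [0, -1, 0],
    [0, -1, 0],
    [0, -1, 0],
    [0, -1, 0],
    [0, -1, 0],
    [0, -1, 0],
    [0, -1, 0],
    [0, -1, 0],
    [0, -1, 0],
    [0, -1, 0],
  ],
  angular=[
    [0, 0, 0],
    [0, 0, 0],
    [0, 0, 0],
    [0, 0, 0],
    [0, 0, 0],
    [0, 0, 0],
    [0, 0, 0],
    [0, 0, 0],
    [0, 0, 0],
    [0, 0, 0],
  ],
  claw=[0.15, 0.15, 0.15, 0.15, 0.15, 0.15, 0.15, 0.15, 0.15, 0.15],
)

```text
clock: 2.1
position: [0.3634, 0.1903, 0.2491]
ee_rot: [0.342, -3.123, 0.0]
force: [0.5, 0.7, 0.2]
width: 0.151
gripper_force: 0.0
```

Call:
arm_command(
  dp=[
    [0, -1, 0],
    [0, -1, 0],
    [0, -1, 0],
    [0, -1, 0],
    [0, -1, 0],
    [0, -1, 0],
    [0, -1, 0],
    [0, -1, 0],
    [0, -1, 0],
    [0, -1, 0],
  ],
  angular=[
    [0, 0, 0],
    [0, 0, 0],
    [0, 0, 0],
    [0, 0, 0],
    [0, 0, 0],
    [0, 0, 0],
    [0, 0, 0],
    [0, 0, 0],
    [0, 0, 0],
    [0, 0, 0],
  ],
  claw=[0.15, 0.15, 0.15, 0.15, 0.15, 0.15, 0.15, 0.15, 0.15, 0.15],
)

```text
clock: 3.1
position: [0.4175, -0.0536, 0.2492]
ee_rot: [0.342, -3.123, -0.0]
force: [0.6, 0.6, 0.0]
width: 0.148
gripper_force: 0.0
```

Call:
arm_command(
  dp=[
    [-0.5, -0.83, 0],
    [-0.5, -0.83, 0],
    [-0.5, -0.83, 0],
    [-0.5, -0.83, 0],
    [-0.54, -0.83, 0],
    [0, 0, 1],
    [0, 0, 1],
    [0, 0, 1],
    [0, 0, 1],
    [0, 0, 1],
  ],
  angular=[
    [0, 0, 0],
    [0, 0, 0],
    [0, 0, 0],
    [0, 0, 0],
    [0, 0, 0],
    [0, 0, 0],
    [0, 0, 0],
    [0, 0, 0],
    [0, 0, 0],
    [0, 0, 0],
  ],
  claw=[0.15, 0.15, 0.15, 0.15, 0.15, 0.15, 0.15, 0.15, 0.15, 0.15],
)

```text
clock: 4.1
position: [0.5018, -0.1401, 0.1231]
ee_rot: [0.342, -3.122, -0.0]
force: [1.0, -0.4, 0.2]
width: 0.151
gripper_force: 0.0
```

Call:
arm_command(
  dp=[
    [0, 0, 1],
    [0, 0, 1],
    [0, 0, 1],
    [0, 0, 0.8],
    [0, 0, 0.4],
    [0, 0, 0],
  ],
  angular=[
    [0, 0, 0],
    [0, 0, 0],
    [0, 0, 0],
    [0, 0, 0],
    [0, 0, 0],
    [0, 0, 0],
  ],
  claw=[0.15, 0.15, 0.15, 0.15, 0.15, 0.15],
)

```text
clock: 4.7
position: [0.501, -0.14, 0.0182]
ee_rot: [0.342, -3.12, -0.001]
force: [-0.2, -0.0, 0.1]
width: 0.152
gripper_force: 0.0
```

```bash
python3 - <<'E'
from cell import arm
import cv2
d=arm.get_image("side");cv2.imwrite("pics/s1.png",d["frame"][...,::-1]);print(arm.observe()["position"])
E
```

```text
[ 0.50180904 -0.14020038  0.01921126]
```

View pics/s1.png

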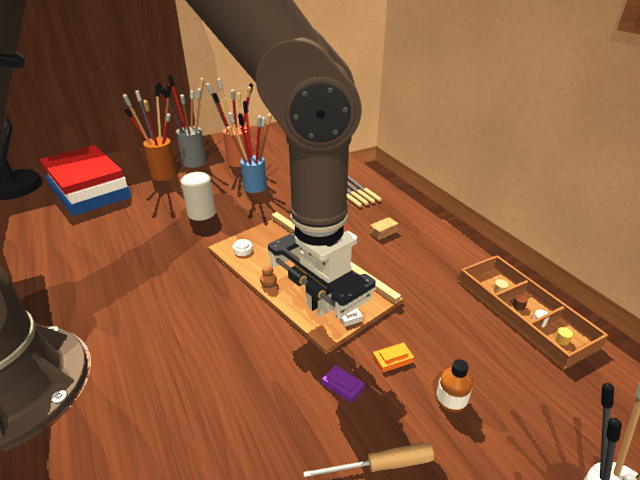

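The side view shows the fingers behind the plinth at (350,318), with the gourd at (268,277) clear. Now the push towards the rail.

Call:
arm_command(
  dp=[
    [-0.5, 0, 0],
    [-0.3, 0, 0],
    [-0.2, 0, 0],
    [-0.2, 0, 0],
    [-0.2, 0, 0],
    [-0.2, 0, 0],
    [-0.2, 0, 0],
    [-0.2, 0, 0],
    [-0.2, 0, 0],
    [-0.2, 0, 0],
  ],
  angular=[
    [0, 0, 0],
    [0, 0, 0],
    [0, 0, 0],
    [0, 0, 0],
    [0, 0, 0],
    [0, 0, 0],
    [0, 0, 0],
    [0, 0, 0],
    [0, 0, 0],
    [0, 0, 0],
  ],
  claw=[0.15, 0.15, 0.15, 0.15, 0.15, 0.15, 0.15, 0.15, 0.15, 0.15],
)

```text
clock: 5.75
position: [0.5611, -0.1271, 0.0193]
ee_rot: [0.342, -3.123, -0.0]
force: [0.5, -0.1, -0.0]
width: 0.152
gripper_force: 0.0
```

Call:
arm_command(
  dp=[
    [-0.2, 0, 0],
    [-0.2, 0, 0],
    [-0.2, 0, 0],
    [-0.2, 0, 0],
    [-0.2, 0, 0],
    [-0.2, 0, 0],
    [-0.2, 0, 0],
  ],
  angular=[
    [0, 0, 0],
    [0, 0, 0],
    [0, 0, 0],
    [0, 0, 0],
    [0, 0, 0],
    [0, 0, 0],
    [0, 0, 0],
  ],
  claw=[0.15, 0.15, 0.15, 0.15, 0.15, 0.15, 0.15],
)

```text
clock: 6.45
position: [0.5953, -0.1195, 0.0193]
ee_rot: [0.342, -3.123, -0.0]
force: [-0.2, -0.2, -0.1]
width: 0.152
gripper_force: 0.0
```

```bash
python3 - <<'E'
from cell import arm
import cv2,numpy as np
s=arm.observe();print(s["position"],s["force"])
d=arm.get_image("side");cv2.imwrite("pics/s2.png",cv2.resize(d["frame"][230:370,220:420],None,fx=4,fy=4)[...,::-1])
p=s["position"][:2]-[.6147,.0447];print(p@[.976,.2174],p@[-.2174,.976])
E
```

```text
[ 0.59525031 -0.11950973  0.01929688] [-0.15412915 -0.17931309 -0.07718598]
-0.05468209498420779 -0.15604032910266377
```

View pics/s2.png

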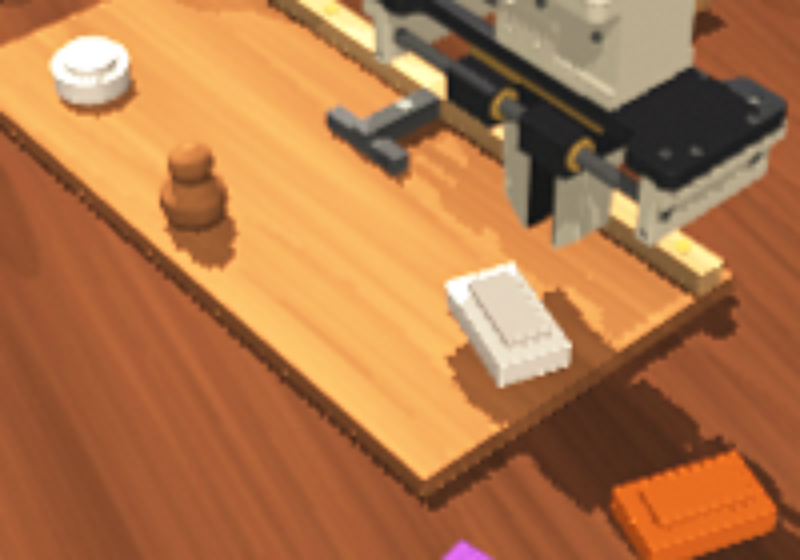

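The crop shows the plinth at (508,325) still nearer the robot than the fingers at (560,235). I'll measure where everything is in both views.

```bash
python3 - <<'E'
from cell import arm
from h import *
import pickle
s=arm.observe()
d=arm.get_image("top");d2=arm.get_image("side");pickle.dump((d,d2),open("p3.pkl","wb"))
for n,q in(("top",d),("side",d2)):
    p=q["K"]@(q["R"]@s["position"]+q["t"]);print(n,"tcp px",p[:2]/p[2],p[2])
O=np.array([.6147,.0447])
w=ray(d2,[(347,311)],.028);print("side plinth",w)
q=w[0,:2]-O;print(q@[.976,.2174],q@[-.2174,.976])
f=d["frame"];hsv=cv2.cvtColor(f,cv2.COLOR_RGB2HSV);H,S,V=cv2.split(hsv)
c=biggest((S<60)&(V>170),(350,225,410,290));print(cv2.minAreaRect(c),ray(d,c,.028).mean(0))
a=np.hstack([cv2.resize(f[190:340,280:430],(400,400)),cv2.resize(d2["frame"][240:350,300:410],(400,400))])
cv2.imwrite("pics/t3.png",a[...,::-1])
E
```

```text
top tcp px [380.17594865 244.63801993] 1.0174222507180153
side tcp px [357.72695266 300.80873174] 0.8959279897825724
side plinth [[ 0.55906326 -0.14098754  0.028     ]]
-0.09466992725849245 -0.16913561367911686
((373.0, 264.0), (2.0, 4.0), 90.0) [ 0.54961092 -0.10167685  0.028     ]
```

View pics/t3.png

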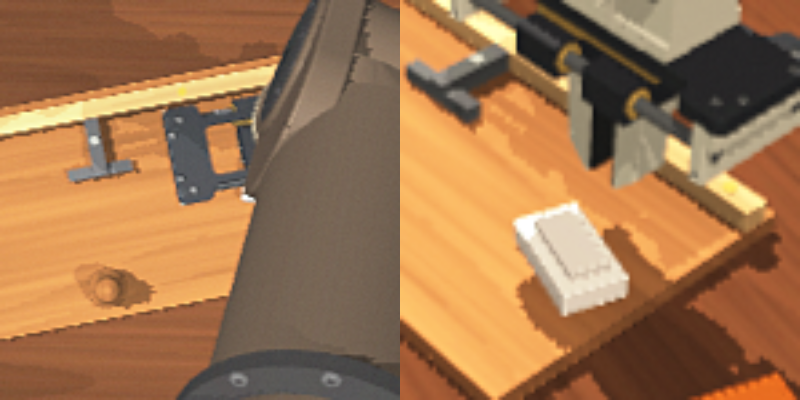

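```bash
python3 - <<'E'
import pickle;from h import *
d,d2=pickle.load(open("p3.pkl","rb"))
def P(q,u,v):
    return (np.asarray(q["R"]).T@(np.linalg.inv(q["K"])@[u,v,1]*q["z_map"][v,u]-np.asarray(q["t"]))).round(4)
for n,u,v in(("board",345,330),("board",330,300),("plinth top",350,307),("tip",359,288),("tip up",358,283),("tip up2",358,276),("tipL",350,280),("rail",396,294)):print(n,P(d2,u,v),d2["frame"][v,u])
# column of depths near tip
for v in range(280,300,2):print(v,P(d2,359,v))
E
```

```text
board [ 0.5395 -0.1677  0.0127] [166  99  53]
board [ 0.5547 -0.0853  0.0123] [246 170  87]
plinth top [ 0.5674 -0.1376  0.0315] [229 213 193]
tip [ 0.5872 -0.134   0.0665] [161 153 126]
tip up [ 0.599  -0.1125  0.0576] [103  78  57]
tip up2 [ 0.5972 -0.1137  0.0761] [40 39 34]
tipL [ 0.5816 -0.1114  0.0711] [153 142 117]
rail [ 0.6663 -0.1444  0.0266] [255 245 170]
280 [ 0.587  -0.1329  0.0847]
282 [ 0.5869 -0.1333  0.0804]
284 [ 0.5872 -0.1332  0.0755]
286 [ 0.5867 -0.1343  0.0718]
288 [ 0.5872 -0.134   0.0665]
290 [ 0.5873 -0.1343  0.0619]
292 [ 0.6158 -0.0928  0.0129]
294 [ 0.6129 -0.0976  0.0127]
296 [ 0.6105 -0.1015  0.0115]
298 [ 0.6067 -0.1075  0.0127]
```

The side depth puts the fingertips at z≈0.060, although the reported TCP z is 0.019. The cameras read the board (0.0125) and plinth top (0.0315) correctly, so the fingers passed above the plinth without touching it. I'll go back, lower 30 mm, and check the tip height by depth again.

Call:
arm_command(
  dp=[
    [0.9, 0, 0],
    [0.9, 0, 0],
    [0.9, 0, 0],
    [0.9, 0, 0],
    [0.2, 0, 0],
    [0, 0, 0.4],
    [0, 0, 0.4],
    [0, 0, 0.4],
    [0, 0, 0],
  ],
  angular=[
    [0, 0, 0],
    [0, 0, 0],
    [0, 0, 0],
    [0, 0, 0],
    [0, 0, 0],
    [0, 0, 0],
    [0, 0, 0],
    [0, 0, 0],
    [0, 0, 0],
  ],
  claw=[0.15, 0.15, 0.15, 0.15, 0.15, 0.15, 0.15, 0.15, 0.15],
)

```text
clock: 7.5
position: [0.5016, -0.1396, -0.0126]
ee_rot: [0.343, -3.12, -0.001]
force: [0.0, 0.3, -0.2]
width: 0.152
gripper_force: 0.0
```

```bash
cat >> h.py <<'E'
def cloud(q):
    v,u=np.mgrid[0:480,0:640];z=q["z_map"]
    c=np.stack([(u-q["K"][0,2])/q["K"][0,0]*z,(v-q["K"][1,2])/q["K"][1,1]*z,z],-1)-np.asarray(q["t"]).ravel()
    return c@np.asarray(q["R"])
O=np.array([.6147,.0447]);A=np.array([[.976,.2174],[-.2174,.976]])
E
python3 - <<'E'
from cell import arm
from h import *
s=arm.observe();d=arm.get_image("side");C=cloud(d)
p=A@(s["position"][:2]-O);print("tcp",p,s["position"],s["force"])
S=(C[...,:2]-O)@A.T
m=(abs(S[...,0]-p[0])<.016)&(abs(S[...,1]-p[1])<.035)&(C[...,2]>.018)&(C[...,2]<.15)
zs=np.sort(C[m][:,2]);print(m.sum(),zs[:8].round(4));print(S[m][np.argsort(C[m][:,2])[:8]].round(3))
# plinth top
m=(abs(C[...,2]-.031)<.005)&(S[...,0]>-.13)&(S[...,0]<-.04)&(S[...,1]<-.1)&(S[...,1]>-.2)
pts=S[m]*1000;print("plinth",cv2.minAreaRect(pts.astype(np.float32)),len(pts))
cv2.imwrite("pics/s4.png",cv2.resize(d["frame"][240:360,280:440],None,fx=4,fy=4)[...,::-1])
E
```

```text
tcp [-0.15043298 -0.15530806] [ 0.50162315 -0.13961451 -0.01256736] [ 0.0426717   0.28813837 -0.232422  ]
316 [0.0245 0.0249 0.0255 0.0259 0.0267 0.0271 0.0273 0.0274]
[[-0.159 -0.162]
 [-0.156 -0.149]
 [-0.16  -0.15 ]
 [-0.153 -0.15 ]
 [-0.16  -0.145]
 [-0.162 -0.147]
 [-0.159 -0.163]
 [-0.155 -0.15 ]]
plinth ((0.0, 0.0), (0.0, 0.0), 0.0) 0
```

View pics/s4.png

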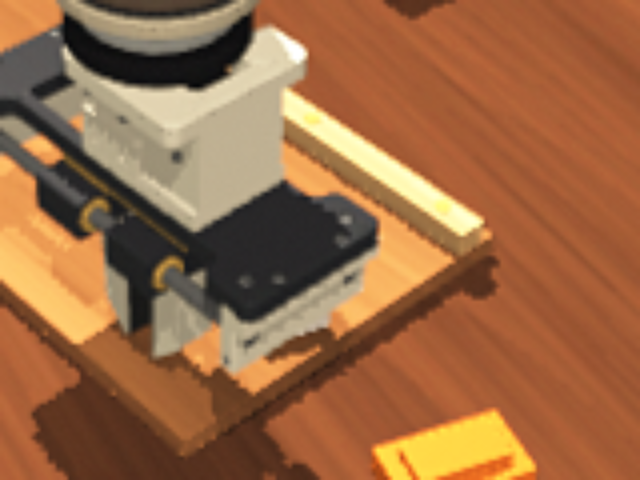

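The tips now measure z≈0.025, so the offset is about 38 mm. I'll go 7 mm lower and push.

Call:
arm_command(
  dp=[
    [0, 0, 0.28],
    [-0.4, 0, 0],
    [-0.2, 0, 0],
    [-0.2, 0, 0],
    [-0.2, 0, 0],
    [-0.2, 0, 0],
    [-0.2, 0, 0],
  ],
  angular=[
    [0, 0, 0],
    [0, 0, 0],
    [0, 0, 0],
    [0, 0, 0],
    [0, 0, 0],
    [0, 0, 0],
    [0, 0, 0],
  ],
  claw=[0.15, 0.15, 0.15, 0.15, 0.15, 0.15, 0.15],
)

```text
clock: 8.25
position: [0.5365, -0.1326, -0.0176]
ee_rot: [0.342, -3.123, 0.0]
force: [-1.2, -0.3, 0.9]
width: 0.15
gripper_force: 0.4
```

Call:
arm_command(
  dp=[
    [-0.2, 0, 0],
    [-0.2, 0, 0],
    [-0.2, 0, 0],
    [-0.2, 0, 0],
    [-0.2, 0, 0],
    [-0.2, 0, 0],
    [-0.2, 0, 0],
    [-0.2, 0, 0],
  ],
  angular=[
    [0, 0, 0],
    [0, 0, 0],
    [0, 0, 0],
    [0, 0, 0],
    [0, 0, 0],
    [0, 0, 0],
    [0, 0, 0],
    [0, 0, 0],
  ],
  claw=[0.15, 0.15, 0.15, 0.15, 0.15, 0.15, 0.15, 0.15],
)

```text
clock: 9.05
position: [0.5757, -0.1238, -0.0177]
ee_rot: [-0.342, 3.123, 0.0]
force: [-0.8, -0.5, 1.4]
width: 0.152
gripper_force: 0.7
```

```bash
python3 - <<'E'
from cell import arm
from h import *
s=arm.observe();d=arm.get_image("side");C=cloud(d)
p=A@(s["position"][:2]-O);print("tcp",p,s["position"],s["force"])
f=d["frame"];b=f[330,330]
S=(C[...,:2]-O)@A.T
m=(abs(C[...,2]-.029)<.006)&(S[...,0]>p[0]+.005)&(S[...,0]<-.004)&(S[...,1]<-.08)&(S[...,1]>-.22)
pts=S[m]*1000;print("plinth visible",len(pts),pts.min(0) if len(pts) else 0,pts.max(0) if len(pts) else 0)
cv2.imwrite("pics/s5.png",cv2.resize(f[230:350,280:440],None,fx=4,fy=4)[...,::-1])
E
```

```text
tcp [-0.07465785 -0.15596619] [ 0.57573471 -0.12378078 -0.01768834] [-0.79476115 -0.49690805  1.3507321 ]
plinth visible 56 [ -66.38425693 -186.35030632] [ -38.26102066 -160.5037978 ]
```

View pics/s5.png

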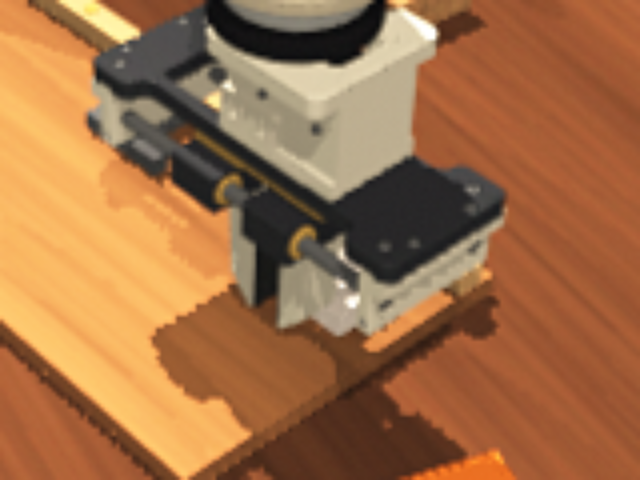

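The plinth (white sliver at (335,310)) now moves ahead of the fingers, about 29 mm short of the rail.

Call:
arm_command(
  dp=[
    [-0.2, 0, 0],
    [-0.2, 0, 0],
    [-0.2, 0, 0],
    [-0.2, 0, 0],
    [-0.15, 0, 0],
    [-0.1, 0, 0],
    [-0.06, 0, 0],
  ],
  angular=[
    [0, 0, 0],
    [0, 0, 0],
    [0, 0, 0],
    [0, 0, 0],
    [0, 0, 0],
    [0, 0, 0],
    [0, 0, 0],
  ],
  claw=[0.15, 0.15, 0.15, 0.15, 0.15, 0.15, 0.15],
)

```text
clock: 9.8
position: [0.6023, -0.1179, -0.0178]
ee_rot: [0.342, -3.122, -0.0]
force: [-4.4, -0.4, 2.4]
width: 0.152
gripper_force: 2.3
```

Call:
arm_command(
  dp=[
    [-0.06, 0, 0],
    [-0.06, 0, 0],
    [0, 0, 0],
  ],
  angular=[
    [0, 0, 0],
    [0, 0, 0],
    [0, 0, 0],
  ],
  claw=[0.15, 0.15, 0.15],
)

```text
clock: 10.1
position: [0.6023, -0.1179, -0.0179]
ee_rot: [0.34, -3.118, -0.001]
force: [-9.9, -1.2, 7.7]
width: 0.151
gripper_force: 5.0
```

Firm contact with the plinth against the rail. Backing off and checking flushness.

Call:
arm_command(
  dp=[
    [0.1, 0, 0],
    [0.5, 0, 0],
    [0.8, 0, 0],
    [0, 0, -0.8],
    [0, 0, -0.8],
    [0, 0, -0.8],
    [0, -0.6, 0],
    [0, -1, 0],
    [0, -1, 0],
    [0, 0, 0],
  ],
  angular=[
    [0, 0, 0],
    [0, 0, 0],
    [0, 0, 0],
    [0, 0, 0],
    [0, 0, 0],
    [0, 0, 0],
    [0, 0, 0],
    [0, 0, 0],
    [0, 0, 0],
    [0, 0, 0],
  ],
  claw=[0, 0, 0, 0, 0, 0, 0, 0, 0, 0],
)

```text
clock: 11.1
position: [0.5848, -0.1939, 0.0422]
ee_rot: [-0.334, 3.123, -0.005]
force: [-0.0, 0.2, 0.1]
width: 0.005
gripper_force: 0.0
```

```bash
python3 - <<'E'
from cell import arm
from h import *
s=arm.observe();p=A@(s["position"][:2]-O);print("tcp",p,s["position"],s["width"])
for n in("side","top"):
    d=arm.get_image(n);C=cloud(d);S=(C[...,:2]-O)@A.T*1000;hs=cv2.cvtColor(d["frame"],cv2.COLOR_RGB2HSV)
    m=(abs(C[...,2]-.030)<.006)&(hs[...,1]<75)&(S[...,0]>-75)&(S[...,0]<2)&(S[...,1]<-70)&(S[...,1]>-230)
    q=S[m].astype(np.float32)
    if len(q):print(n,len(q),cv2.minAreaRect(q),q.min(0),q.max(0))
    if n=="side": a=cv2.resize(d["frame"][220:340,290:430],(466,400))
    else: a=np.hstack([a,cv2.resize(d["frame"][200:300,300:380],(320,400))])
cv2.imwrite("pics/s6.png",a[...,::-1])
E
```

```text
tcp [-0.0810608  -0.22635912] [ 0.58479031 -0.19388759  0.04216818] 0.004918295313092943
side 117 ((-29.372257232666016, -136.91195678710938), (49.01009750366211, 23.167152404785156), 45.574546813964844) [ -38.443375 -162.334   ] [  -4.9907618 -125.362495 ]
top 341 ((-18.035268783569336, -152.32476806640625), (35.93817901611328, 59.146121978759766), 0.47287049889564514) [ -36.173286 -181.85213 ] [ 5.8149938e-02 -1.2268963e+02]
```

View pics/s6.png

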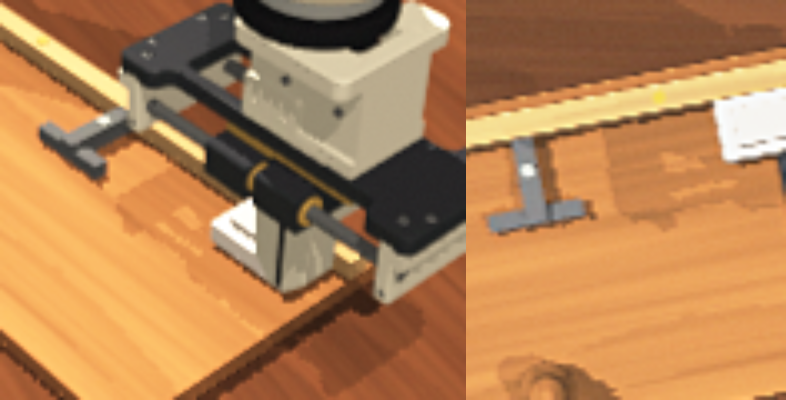

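The plinth is flush at about (-18,-152) mm, 0.5° off the rail line, seen at (245,235) left and (750,125) right, with the stop untouched. Next the fingers go to its outer end.

Call:
arm_command(
  dp=[
    [-0.8, 0, 0],
    [-0.9, 0, 0],
    [-0.76, 0, 0],
    [0, 0, 0.8],
    [0, 0, 0.8],
    [0, 0, 0.6],
    [0, 0, 0.2],
    [0, 0, 0],
  ],
  angular=[
    [0, 0, 0],
    [0, 0, 0],
    [0, 0, 0],
    [0, 0, 0],
    [0, 0, 0],
    [0, 0, 0],
    [0, 0, 0],
    [0, 0, 0],
  ],
  claw=[0, 0, 0, 0, 0, 0, 0, 0],
)

```text
clock: 12.0
position: [0.6446, -0.1745, -0.0185]
ee_rot: [0.342, -3.121, -0.001]
force: [-1.0, -0.1, -0.9]
width: 0.006
gripper_force: 0.0
```

Call:
arm_command(
  dp=[
    [0, 0.3, 0],
    [0, 0.3, 0],
    [0, 0.2, 0],
    [0, 0.2, 0],
    [0, 0.2, 0],
    [0, 0.2, 0],
    [0, 0.2, 0],
    [0, 0.2, 0],
    [0, 0.2, 0],
    [0, 0.2, 0],
  ],
  angular=[
    [0, 0, 0],
    [0, 0, 0],
    [0, 0, 0],
    [0, 0, 0],
    [0, 0, 0],
    [0, 0, 0],
    [0, 0, 0],
    [0, 0, 0],
    [0, 0, 0],
    [0, 0, 0],
  ],
  claw=[0, 0, 0, 0, 0, 0, 0, 0, 0, 0],
)

```text
clock: 13.0
position: [0.6336, -0.1214, -0.0175]
ee_rot: [-0.341, 3.122, -0.001]
force: [1.0, -2.4, 3.1]
width: 0.003
gripper_force: 2.1
```

```bash
cat > m.py <<'E'
from cell import arm
from h import *
s=arm.observe();p=A@(s["position"][:2]-O);print("tcp",p,s["position"],s["force"])
for n in("side","top"):
    d=arm.get_image(n);C=cloud(d);S=(C[...,:2]-O)@A.T*1000;hs=cv2.cvtColor(d["frame"],cv2.COLOR_RGB2HSV)
    m=(abs(C[...,2]-.030)<.006)&(hs[...,1]<75)&(hs[...,2]>150)&(S[...,0]>-75)&(S[...,0]<2)&(S[...,1]<2)&(S[...,1]>-230)
    q=S[m].astype(np.float32)
    if len(q):print(n,len(q),cv2.minAreaRect(q),q.min(0),q.max(0))
E
python3 m.py
```

```text
tcp [-0.01768366 -0.16617691] [ 0.63357065 -0.12135987 -0.01745062] [ 0.96974253 -2.4263666   3.12354623]
side 369 ((-23.485471725463867, -93.38420104980469), (52.356170654296875, 183.9410400390625), 0.5949091911315918) [ -50.528046 -185.26122 ] [ 1.8718731 -1.1746576]
top 194 ((-18.137348175048828, -70.84353637695312), (49.902381896972656, 139.8705291748047), 4.764622688293457) [ -48.359337 -140.0779  ] [1.6695571  0.92256516]
```

Call:
arm_command(
  dp=[
    [0, 0.2, 0],
    [0, 0.2, 0],
    [0, 0.2, 0],
    [0, 0.2, 0],
    [0, 0.2, 0],
    [0, 0.2, 0],
    [0, 0.2, 0],
    [0, 0.2, 0],
    [0, 0.2, 0],
    [0, 0.1, 0],
  ],
  angular=[
    [0, 0, 0],
    [0, 0, 0],
    [0, 0, 0],
    [0, 0, 0],
    [0, 0, 0],
    [0, 0, 0],
    [0, 0, 0],
    [0, 0, 0],
    [0, 0, 0],
    [0, 0, 0],
  ],
  claw=[0, 0, 0, 0, 0, 0, 0, 0, 0, 0],
)

```text
clock: 14.1
position: [0.6231, -0.0743, -0.0176]
ee_rot: [-0.343, 3.123, 0.0]
force: [1.6, -3.9, 4.1]
width: 0.005
gripper_force: 2.9
```

```bash
sed -i 's/S\[...,1\]<2)/S[...,1]<-31)/' m.py; python3 m.py; python3 - <<'E'
from cell import arm
import cv2,numpy as np
a=cv2.resize(arm.get_image("side")["frame"][200:320,260:400],(466,400));b=cv2.resize(arm.get_image("top")["frame"][210:290,290:354],(320,400))
cv2.imwrite("pics/s7.png",np.hstack([a,b])[...,::-1])
E
```

```text
tcp [-0.01767865 -0.11797135] [ 0.62309396 -0.07430256 -0.01763246] [ 1.64615673 -3.92800278  4.09508441]
side 275 ((-20.409324645996094, -84.19351959228516), (104.8772201538086, 37.673439025878906), 86.07589721679688) [ -38.691025 -136.15797 ] [  1.9718707 -33.166927 ]
top 66 ((-12.897735595703125, -63.81110382080078), (15.201231956481934, 30.045591354370117), 64.37611389160156) [-28.676346 -76.42399 ] [ -1.2077978 -57.843822 ]
```

View pics/s7.png

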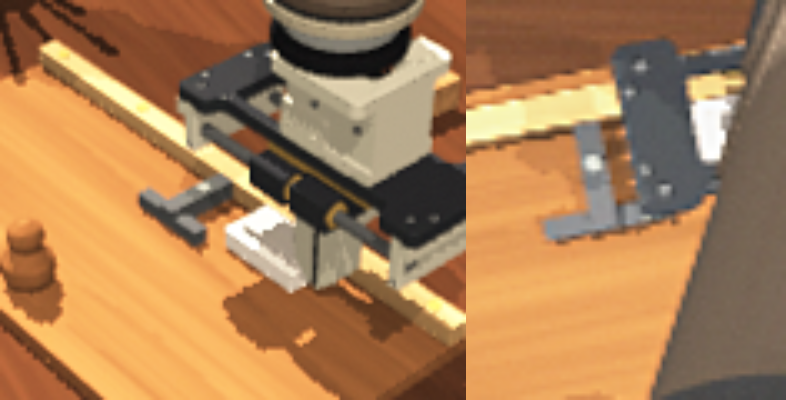

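The plinth at left-crop (265,245) lies parallel to the rail, about to enter the pocket past the keeper end at (190,235).

Call:
arm_command(
  dp=[
    [0, 0.2, 0],
    [0, 0.2, 0],
    [0, 0.2, 0],
    [0, 0.2, 0],
    [0, 0.15, 0],
    [0, 0.1, 0],
    [0, 0.08, 0],
    [0, 0.06, 0],
  ],
  angular=[
    [0, 0, 0],
    [0, 0, 0],
    [0, 0, 0],
    [0, 0, 0],
    [0, 0, 0],
    [0, 0, 0],
    [0, 0, 0],
    [0, 0, 0],
  ],
  claw=[0, 0, 0, 0, 0, 0, 0, 0],
)

```text
clock: 15.1
position: [0.6166, -0.0458, -0.0177]
ee_rot: [-0.342, 3.123, -0.0]
force: [1.5, -2.9, 5.7]
width: 0.004
gripper_force: 3.0
```

Call:
arm_command(
  dp=[
    [0, 0.06, 0],
    [0, 0.06, 0],
    [0, 0.06, 0],
    [0, 0, 0],
  ],
  angular=[
    [0, 0, 0],
    [0, 0, 0],
    [0, 0, 0],
    [0, 0, 0],
  ],
  claw=[0, 0, 0, 0],
)

```text
clock: 15.5
position: [0.6156, -0.0415, -0.0177]
ee_rot: [0.342, -3.123, 0.0]
force: [0.5, -4.1, 3.9]
width: 0.005
gripper_force: 3.0
```

Call:
arm_command(
  dp=[
    [0, 0.06, 0],
    [0, 0.06, 0],
    [0, 0, 0],
  ],
  angular=[
    [0, 0, 0],
    [0, 0, 0],
    [0, 0, 0],
  ],
  claw=[0, 0, 0],
)

```text
clock: 15.8
position: [0.6154, -0.0413, -0.0175]
ee_rot: [-0.339, 3.122, -0.005]
force: [2.0, -11.6, 3.1]
width: 0.004
gripper_force: 4.7
```

Call:
arm_command(
  dp=[
    [0, 0.06, 0],
    [0, 0.04, 0],
    [0, 0, 0],
  ],
  angular=[
    [0, 0, 0],
    [0, 0, 0],
    [0, 0, 0],
  ],
  claw=[0, 0, 0],
)

```text
clock: 16.1
position: [0.6153, -0.0413, -0.0174]
ee_rot: [-0.336, 3.122, -0.009]
force: [3.9, -16.2, 0.7]
width: 0.004
gripper_force: 6.1
```

Firm contact with the stop. Retreat and check.

Call:
arm_command(
  dp=[
    [0, -0.2, 0],
    [0, -0.6, 0],
    [0, -0.6, -0.3],
    [0, -0.3, -1],
    [0, 0, -1],
    [0, 0, -1],
    [0, 0, -1],
    [0.5, -1, -1],
    [0.5, -1, 0],
    [0.5, -1, 0],
  ],
  angular=[
    [0, 0, 0],
    [0, 0, 0],
    [0, 0, 0],
    [0, 0, 0],
    [0, 0, 0],
    [0, 0, 0],
    [0, 0, 0],
    [0, 0, 0],
    [0, 0, 0],
    [0, 0, 0],
  ],
  claw=[0, 0, 0, 0, 0, 0, 0, 0, 0, 0],
)

```text
clock: 17.1
position: [0.6034, -0.1603, 0.1162]
ee_rot: [-0.343, 3.121, 0.0]
force: [0.9, 0.5, -0.0]
width: 0.003
gripper_force: 0.0
```

Call:
arm_command(
  dp=[
    [0.5, -1, 0],
    [0.5, -1, 0],
    [0, -1, 0],
    [0, -1, 0],
    [0, -0.5, 0],
    [0, 0, 0],
  ],
  angular=[
    [0, 0, 0],
    [0, 0, 0],
    [0, 0, 0],
    [0, 0, 0],
    [0, 0, 0],
    [0, 0, 0],
  ],
  claw=[0, 0, 0, 0, 0, 0],
)

```text
clock: 17.7
position: [0.6026, -0.2767, 0.1149]
ee_rot: [0.337, -3.123, 0.001]
force: [0.1, 0.1, 0.2]
width: 0.005
gripper_force: 0.0
```

```bash
python3 m.py; python3 - <<'E'
from cell import arm
from h import *
d=arm.get_image("top");f=d["frame"];C=cloud(d);S=(C[...,:2]-O)@A.T*1000
hs=cv2.cvtColor(f,cv2.COLOR_RGB2HSV)
m=(abs(C[...,2]-.030)<.006)&(hs[...,1]<60)&(hs[...,2]>190)&(S[...,0]>-45)&(S[...,0]<2)&(S[...,1]<-5)&(S[...,1]>-90)
q=S[m].astype(np.float32);print(len(q),cv2.minAreaRect(q),C[m][:,2].mean())
a=cv2.resize(arm.get_image("side")["frame"][200:320,260:400],(466,400));b=cv2.resize(f[205:305,280:360],(320,400))
cv2.imwrite("pics/s8.png",np.hstack([a,b])[...,::-1])
E
```

```text
tcp [-0.0816398  -0.31101668] [ 0.60263264 -0.27665259  0.11485248] [0.07791826 0.10064261 0.18288306]
side 277 ((-18.192968368530273, -68.8153076171875), (40.036556243896484, 74.56480407714844), 0.8902215361595154) [ -38.54975 -105.79794] [  1.9392679 -31.23201  ]
top 255 ((-17.511188507080078, -71.14105987548828), (37.40005874633789, 81.26859283447266), 3.146667003631592) [ -36.81919 -110.80637] [  1.4282048 -31.092207 ]
361 ((-18.94505500793457, -39.04950714111328), (35.742645263671875, 67.7394027709961), 0.1627388894557953) 0.02889804948894964
```

View pics/s8.png

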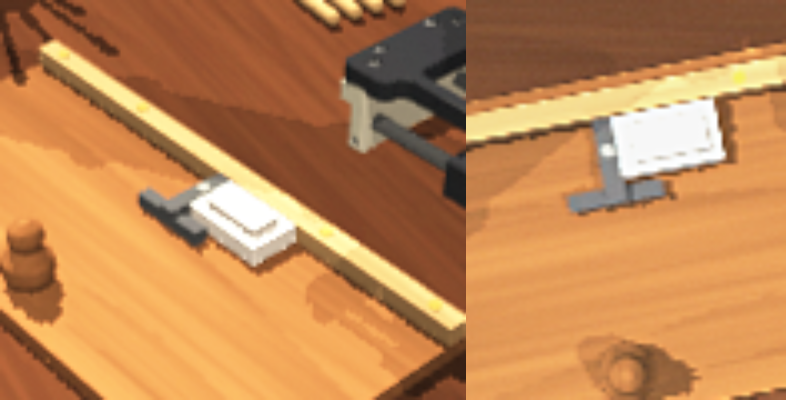

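The plinth sits in the right pocket, touching the rail and the stem (left crop (245,220), right crop (665,138)). Its angle is about 0.2°, its x is about -18 to -19 mm, and the gripper is clear. Handing in.

```bash
python3 -c "
from cell import arm
print(arm.sign_off())"
```

```text
the job is handed in; nothing more can be done
None
```

The plinth was pushed flush to the rail, then slid into the right corner pocket, where it touches both rail and stop; the job is handed in and no verdict came back.

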